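Find the concealed catch of the child-proof box

TASK

The scissors are locked in the child-proof wooden box: one of the five strips in its top is a concealed push catch. Feel across the strips with the fingertips for the one that gives, press it so that the drawer springs fully open, then take the hand away and let the catch come back up. Only touch and press: do not grasp, lift or push aside the things standing on and around the box.

Things in the scene. Friction and masses are not known exactly. Their poses are not given: they have to be found in the camera images.
- box: child-proof wooden box, fixed, 180 deep (x) x 280 wide (y) x 90 high; origin at the centre of its underside, on the worktop; x to its back, y to its left. Front (-x): the plain face of a sprung drawer without a handle. Let into the flat top, a row of five strips of the same wood side by side along y, each 46 wide (y) x 72 long (x), 48 apart: four fixed and level with the top, one the catch
- strip_1 (a point): centre of strip place 1 of the row, counted from the box's left (+y) end, in the plane of the box's top (90 above the worktop); the place is fixed to the box, whichever strip lies there
- strip_2 (a point): centre of strip place 2 of the row, counted from the box's left (+y) end, in the plane of the box's top (90 above the worktop); the place is fixed to the box, whichever strip lies there
- strip_3 (a point): centre of strip place 3 of the row, counted from the box's left (+y) end, in the plane of the box's top (90 above the worktop); the place is fixed to the box, whichever strip lies there. Room overhead: wall cabinets hang over the rear of the worktop (x above 0.6, from 0.5 up), so keep wrist and forearm low or on the robot's side
- strip_4 (a point): centre of strip place 4 of the row, counted from the box's left (+y) end, in the plane of the box's top (90 above the worktop); the place is fixed to the box, whichever strip lies there
- strip_5 (a point): centre of strip place 5 of the row, counted from the box's left (+y) end, in the plane of the box's top (90 above the worktop); the place is fixed to the box, whichever strip lies there
- catch (a joint): how far the concealed catch is pressed, m: 0 up, 0.006 fully down. It is any one of the five strips (this does not tell which), looks like the others but lies 2 mm lower, and gives straight down: 2 to 3 N starts it, 6 to 7 N takes it the full 6 mm; 4.5 mm and more frees the drawer. Let go, it springs back up. The fixed strips do not give
- drawer (a joint): how far the drawer is out towards the box's -x, m: 0 shut, 0.06 fully out. Latched until the catch is pressed (nothing else opens it), then it slides out by itself within about a second
- drawer_front (a point): centre of the drawer's front face, 46 above the worktop
- balm_pot: low round pot with a tan lid, 62 dia x 35 high, standing on the rear of the box's top, behind the strips; origin at the centre of its underside
- tea_light: small tea light in a metal cup, 38 dia x 15 high, standing on the rear of the box's top, behind the strips; origin at the centre of its underside
- mug: two-tone mug, 85 x 116 with its handle, 91 high, on the worktop left of the box; origin under its middle
- spice_jar: slim spice jar with a black cap, 41 dia x 105 high, on the worktop right of the box; origin at the centre of its underside
- honey_jar: squat glass jar with a green lid, 64 x 68 x 84 high, on the worktop right of the box; origin at the centre of its underside
- salt_mill: wooden mill, 58 dia x 115 high, on the worktop right of the box; origin at the centre of its underside

How it is judged:
On the way, in this order (a step that is already met when the one before it is completed fails the run):
1. the concealed catch is pressed in with the fingers (value of joint catch above 0.0035 m and contact force between the fingers and anything else above 0.5 N).
2. the drawer has sprung open (value of joint drawer above 0.05 m), for 0.1 s.
At the end, for the whole second after the job is handed in: the drawer is out by more than 50 mm and at rest, the catch is back up (less than 1.5 mm down), and every bystander is within 20 mm of where it stood (value of joint drawer above 0.05 m and value of joint catch below 0.0015 m and velocity of joint drawer below 0.01 m/s and distance of each of balm_pot, tea_light, mug, spice_jar, honey_jar, salt_mill from where it was at the start of the episode below 0.02 m); the robot touches nothing.
It fails at once if the pot or the tea light on the box is pushed aside by more than 20 mm, lifted or tipped (distance of any of balm_pot, tea_light from where it was at the start of the episode above 0.02 m or angle between any of balm_pot, tea_light's own z axis and vertical above 0.3 rad).
It fails at once if the mug, a jar or the mill beside the box is pushed aside by more than 20 mm, lifted or tipped (distance of any of mug, spice_jar, honey_jar, salt_mill from where it was at the start of the episode above 0.02 m or angle between any of mug, spice_jar, honey_jar, salt_mill's own z axis and vertical above 0.3 rad).
It also fails if it takes over 45 s, if anything falls off the work surface, if the arm or the gripper's body presses on something with over 40 N, if the wrist force passes 120 N, or if a joint passes its speed limit or range.

ROBOT

A 7-joint arm with a two-finger parallel gripper is mounted at the origin on a cart in front of the work surface, level with it; the furniture and walls round the work are solid. World frame = base frame: x ahead of the robot, y to its left, z up, the work surface at z = 0. Lengths are in m, angles in rad, forces in N, time in s.
With the tool pointing down it reaches from about 0.35 to 0.9 m from the base axis. Payload 7.2 kg.
Tool frame: the origin (TCP) lies midway between the tips of the shut fingers; the grasp point (between the pads) lies 19 mm behind it (bot.grip_depth is the distance from the TCP to the grasp point, in m); z points along the fingers, y is the direction in which the jaws open and shut (so a half turn about z gives the same grasp; the last joint's range is limited). The gripper opens to 88 mm and grips with 3 to 60 N. Pads are 20 mm wide; open, the fingers measure 115 mm over their backs; the gripper's body (75 mm by 178 mm) begins 61 mm behind the grasp point.
Start: joints at [1.217, 0.411, -0.013, 1.596, 0.006, 1.134, -0.082], TCP at [0.176, -0.6, 0.223] pointing down, gripper open.
Joint ranges: [-2.95, 2.95], [-0.29, 1.99], [-1.47, 1.44], [0.14, 2.54], [-1.03, 4.17], [0.13, 1.85], [-2.86, 2.86]. Speed limits (rad/s): [2.39, 2.39, 3.01, 3.01, 3.14, 3.14, 3.14].

INTERFACE

Orientations are given as a rotation vector (axis times angle).
In Python, from plant import bot gives the robot as it stands.
- The arm moves only by the shell command python3 -m handwheel 'ROWS' [FORCE]. ROWS is a JSON object of lists of equal length, an entry for each row: "delta_pos": the shift along the tool's x, y, z in m, a list of three; "delta_rot": the turn, a rotation vector about the tool's x, y, z in rad, a list of three; "claw": the opening, from 0 (shut) to 1 (fully open). A call has 1 to 12 rows; each row is the pose to reach, as a shift and turn from the pose commanded when the call began, along the tool's axes at that moment; what a row does not reach only later rows make up. A row lasts 1/8 s, in which the tool goes at most 62.5 mm and 10.7 degrees, less where a joint would pass 70% of its speed; a pose out of reach is approached as far as the arm can. A call with a gripper value outside its range is refused whole. The fingers move at their own pace and stop on an object; FORCE is the grip in N (left out, the last holds). Time passes only in rows, so rows that repeat a pose let the fingers close. It gives the time, the measured TCP pose, the force and the opening at its end, in the units of the state.
- bot.observe(): the state, without advancing time (a new reading comes with each control period).
- bot.snapshot(name): name is "scene" or "top"; returns the picture (400x640x3 uint8, red, green, blue); there is no depth.
- bot.get_calibration(name): a dict with "fov_y" (degrees; the focal length in pixels is half the picture's height over the tangent of half this angle, whatever the lens; pixels are square), "cx", "cy" (the principal point, pixels), "extrinsics" (4x4, takes a point from world to camera coordinates). Camera axes: x right, y down, z forward; pixel columns grow to the right and rows downward; lengths in m; the calibration is good to about 2 mm. A picture is of the moment at which its call begins. get_calibration takes no time and is no camera call.
- bot.hand_in(): hands the job in, once; it reports no verdict.
Trained networks look in the newest picture that a camera, given by its name, has taken for a name from the list of things; names that differ only in an ending like _2 or _b are one class to them, and where a whole thing is asked for, a point or a joint stands for the part that bears it (a point fixed in the world has none). Each returns a list of dicts, best first, with "confidence" (0 to 1); they miss things now and then, are a little off and sometimes report something else, mostly with a low value. They report only what shows in the picture. A call takes as long as a camera call.
- bot.spot_in(camera, thing): "at" ([x, y, z] in m, in world coordinates, good to about 4 mm: the middle of the surface that is visible of it).
- bot.silhouettes(camera, thing): "region" (400x640 bool, what is visible of it).
- bot.place_of(camera, thing): "at" ([x, y, z] in m, in world coordinates, good to about 4 mm: a listed point, or the origin of a listed thing).
The state is a dict: "clock": time; "q": joint angles; "dq": joint speeds; "joint_torque": joint torques, N m; "eef_pos": TCP position; "ee_rot": TCP orientation; "contact_force": force on the tool from outside, world axes, zero at the start; "torque": the same for the moment, N m; "opening": finger opening in m.
Only numpy, scipy, OpenCV 4.12 (cv2) and the standard library are available. Lean on these libraries where they do the work, as an engineer would, in place of code of your own. Each camera call takes 0.05 s, during which the arm holds its last target.

## Working session

There is one attempt and no reset: what is moved stays moved. The work goes in short steps, Python scripts to look and compute and a shell command to move; the robot and the scene stay as the last step left them, time stands still between calls to the robot, and variables do not carry over. Pictures are saved under pics/ and viewed, and the job is handed in when it is done.

```bash
mkdir -p pics; ls; cat > h.py <<'E'
import numpy as np,cv2
from plant import bot
from scipy.spatial.transform import Rotation as R
def save(cam,name):
    im=np.asarray(bot.snapshot(cam)); cv2.imwrite(f'pics/{name}.png',im[:,:,::-1]); return im
def proj(cam,p):
    c=bot.get_calibration(cam); f=200/np.tan(np.radians(c['fov_y'])/2)
    q=np.asarray(c['extrinsics'])@np.r_[p,1]; return c['cx']+f*q[0]/q[2],c['cy']+f*q[1]/q[2]
E
python3 - <<'E'
from h import *
np.set_printoptions(precision=4,suppress=True)
s=bot.observe(); print({k:np.round(v,4) for k,v in s.items()})
for c in('scene','top'):
    save(c,c+'0')
    k=bot.get_calibration(c); E=np.array(k['extrinsics']); print(c,k['fov_y'],-E[:3,:3].T@E[:3,3],E[2,:3])
    for t in('box','strip_1','strip_2','strip_3','strip_4','strip_5','drawer_front','balm_pot','tea_light','mug','spice_jar','honey_jar','salt_mill'):
        print(c,t,[(np.round(d['at'],3),round(d['confidence'],2)) for d in bot.place_of(c,t)][:6])
E
```

```text
pics
{'clock': np.float64(0.0), 'q': array([ 1.2168,  0.4119, -0.0127,  1.5971,  0.0056,  1.1343, -0.0822]), 'dq': array([ 0.001 , -0.0003, -0.0021,  0.0004,  0.0002,  0.0002, -0.0012]), 'joint_torque': array([ -0.0006, -58.794 ,   0.6417, -29.1074,  -0.0539,   0.0182,
         0.0002]), 'eef_pos': array([ 0.176 , -0.5992,  0.2218]), 'ee_rot': array([-3.108 , -0.4472,  0.0005]), 'contact_force': array([-0.2267, -0.5096,  1.432 ]), 'torque': array([ 0.0357, -0.0147,  0.023 ]), 'opening': np.float64(0.0876)}
scene 46.20461612092654 [-0.2171  0.8888  0.9712] [ 0.5288 -0.5937 -0.6065]
scene box [(array([ 0.527,  0.01 , -0.002]), 0.63)]
scene strip_1 [(array([ 0.503, -0.085,  0.09 ]), 0.91), (array([0.494, 0.105, 0.093]), 0.79), (array([0.491, 0.06 , 0.093]), 0.77)]
scene strip_2 [(array([ 0.503, -0.085,  0.09 ]), 0.91), (array([0.494, 0.105, 0.093]), 0.79), (array([0.491, 0.06 , 0.093]), 0.77)]
scene strip_3 [(array([ 0.503, -0.085,  0.09 ]), 0.91), (array([0.494, 0.105, 0.093]), 0.79), (array([0.491, 0.06 , 0.093]), 0.77)]
scene strip_4 [(array([ 0.503, -0.085,  0.09 ]), 0.91), (array([
[... 1483 characters left out ...]
 [(array([0.492, 0.108, 0.086]), 0.77), (array([ 0.501, -0.043,  0.093]), 0.7), (array([0.493, 0.058, 0.089]), 0.61), (array([ 0.508, -0.088,  0.09 ]), 0.58)]
top drawer_front [(array([0.525, 0.017, 0.002]), 0.19)]
top balm_pot [(array([ 0.579, -0.066,  0.09 ]), 0.71)]
top tea_light [(array([0.571, 0.099, 0.091]), 0.6)]
top mug [(array([0.572, 0.252, 0.003]), 0.61), (array([ 0.587, -0.26 ,  0.002]), 0.47)]
top spice_jar [(array([ 0.538, -0.18 ,  0.001]), 0.88), (array([ 0.572,  0.252, -0.005]), 0.39)]
top honey_jar [(array([ 0.588, -0.263, -0.003]), 0.84), (array([ 0.646, -0.185,  0.004]), 0.58)]
top salt_mill [(array([ 0.646, -0.184,  0.005]), 0.57), (array([ 0.569,  0.25 , -0.004]), 0.24)]
```

```bash
python3 - <<'E'
from h import *
pts=np.array([[.493,.1065,0],[.492,.059,0],[.501,-.043,0],[.505,-.0865,0]])
# fit: c + (3-i)*0.048*u
idx=np.array([1,2,4,5]); k=(3-idx)*.048
A=np.c_[np.ones(4),k]; s=np.linalg.lstsq(A,pts[:,:2],rcond=None)[0]; print(s,np.linalg.norm(s[1]))
u=s[1]/np.linalg.norm(s[1]);print('yaw',np.arctan2(-u[0],u[1]))
P=[s[0]+(3-i)*.048*u for i in range(1,6)];print(np.round(P,4))
for c in('scene','top'):
    im=cv2.imread(f'pics/{c}0.png')
    for i,p in enumerate(P):
        q=proj(c,np.r_[p,.09]);cv2.circle(im,tuple(int(round(a)) for a in q),2,(0,0,255),-1)
    cv2.imwrite(f'pics/{c}1.png',im)
    print(c,[np.round(proj(c,np.r_[p,.09])) for p in P])
E
```

```text
[[ 0.49775     0.009     ]
 [-0.06875     1.01666667]] 1.0189885542100607
yaw 0.06752015587229176
[[ 0.4913  0.1048]
 [ 0.4945  0.0569]
 [ 0.4978  0.009 ]
 [ 0.501  -0.0389]
 [ 0.5042 -0.0868]]
scene [array([321., 221.]), array([331., 213.]), array([340., 205.]), array([349., 197.]), array([358., 190.])]
top [array([281., 227.]), array([301., 226.]), array([321., 225.]), array([341., 224.]), array([361., 223.])]
```

View pics/scene1.png

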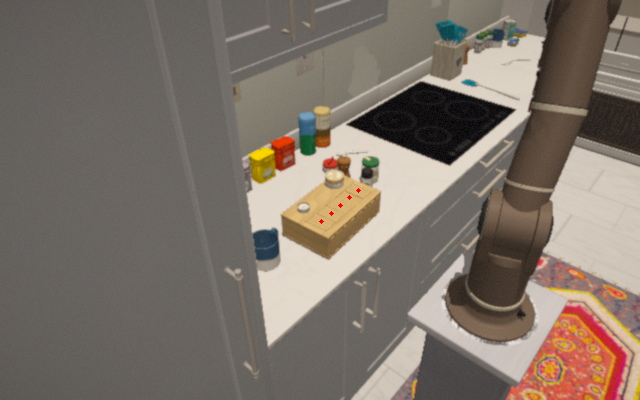

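View pics/top1.png

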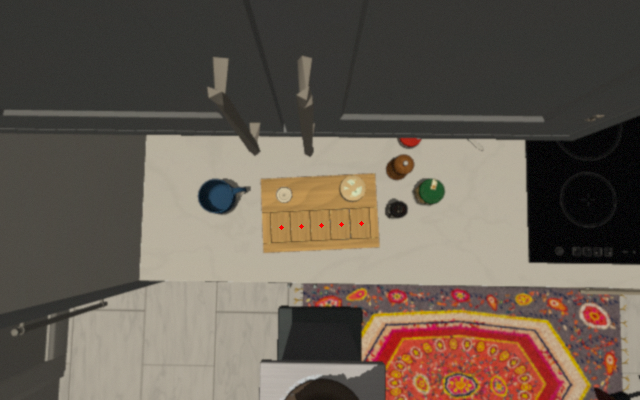

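```bash
python3 - <<'E'
from h import *
np.set_printoptions(precision=4,suppress=True)
im=cv2.imread('pics/top0.png')[165:260,250:390]; cv2.imwrite('pics/z.png',cv2.resize(im,None,fx=5.5,fy=5.5,interpolation=cv2.INTER_CUBIC))
s=bot.observe(); M=R.from_rotvec(s['ee_rot']).as_matrix(); print(s['clock'],M)
for n,p in(('via',[.33,-.25,.26]),('s5',[.504,-.087,.13])): print(n,M.T@(np.array(p)-s['eef_pos']))
print(bot.grip_depth)
E
```

```text
1.4 [[ 0.9594  0.282  -0.    ]
 [ 0.282  -0.9594 -0.0001]
 [-0.      0.0001 -1.    ]]
via [ 0.2461 -0.2921 -0.0374]
s5 [ 0.459  -0.3994  0.0926]
0.0187
```

View pics/z.png

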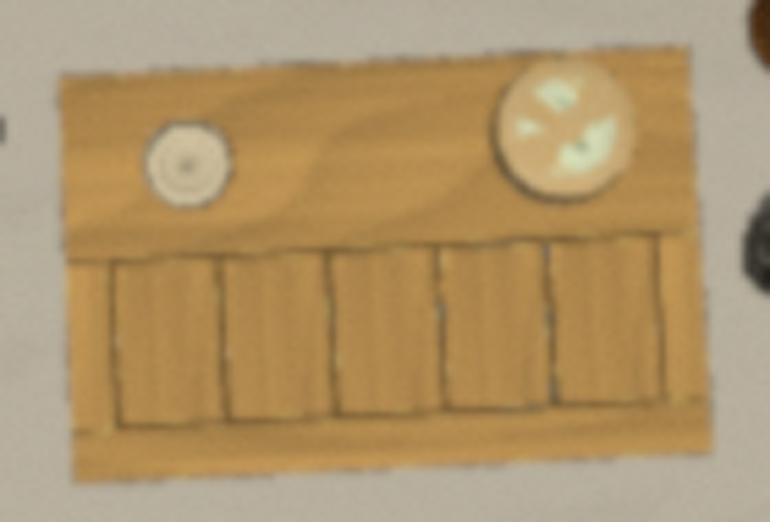

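```bash
python3 -m handwheel '{"delta_pos":[[0.02,-0.02,0],[0.07,-0.06,0],[0.11,-0.1,0],[0.16,-0.14,0],[0.2,-0.18,0],[0.25,-0.22,0],[0.29,-0.26,0],[0.34,-0.3,0.01],[0.38,-0.34,0.02],[0.42,-0.38,0.03],[0.459,-0.399,0.05],[0.459,-0.399,0.06]],"delta_rot":[[0,0,0.02],[0,0,0.04],[0,0,0.06],[0,0,0.08],[0,0,0.1],[0,0,0.12],[0,0,0.14],[0,0,0.16],[0,0,0.18],[0,0,0.2],[0,0,0.218],[0,0,0.218]],"claw":[0,0,0,0,0,0,0,0,0,0,0,0]}'
```

```text
clock: 2.9
eef_pos: [0.5056, -0.0842, 0.1618]
ee_rot: [-3.138, -0.114, -0.0]
contact_force: [-0.5, -0.1, 0.3]
opening: 0.0001
```

```bash
python3 -m handwheel '{"delta_pos":[[0,0,0.03],[0,0,0.05],[0,0,0.063],[0,0,0.063]],"delta_rot":[[0,0,0],[0,0,0],[0,0,0],[0,0,0]],"claw":[0,0,0,0]}'
python3 - <<'E'
from h import *
save('scene','s2'); save('top','t2')
a=cv2.imread('pics/s2.png')[130:280,240:420];b=cv2.imread('pics/t2.png')[150:270,240:420]
cv2.imwrite('pics/z2.png',np.vstack([cv2.resize(a,None,fx=2.1,fy=2.1,interpolation=2),cv2.resize(b,None,fx=2.1,fy=2.1,interpolation=2)]))
print(bot.observe()['eef_pos'])
E
```

```text
clock: 3.4
eef_pos: [0.5033, -0.0881, 0.0991]
ee_rot: [-3.14, -0.105, 0.002]
contact_force: [0.7, -0.2, 0.5]
opening: 0.0005
[ 0.50433076 -0.08782983  0.10025486]
```

View pics/z2.png

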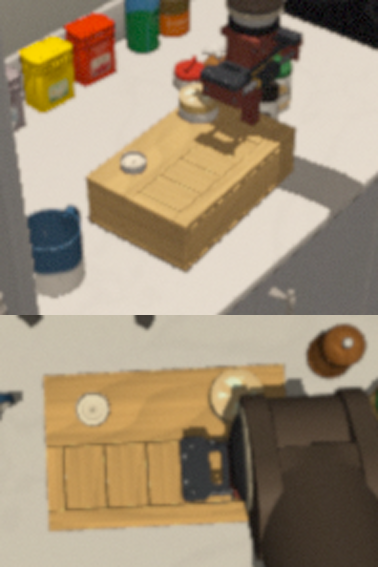

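The picture shows the shut fingers just above strip 5, with the pot and tea light clear of them. Next I feel downward.

```bash
python3 -m handwheel '{"delta_pos":[[0,0,0.005],[0,0,0.009],[0,0,0.01],[0,0,0.01]],"delta_rot":[[0,0,0],[0,0,0],[0,0,0],[0,0,0]],"claw":[0,0,0,0]}'
python3 -m handwheel '{"delta_pos":[[0,0,0.001],[0,0,0.002],[0,0,0.002]],"delta_rot":[[0,0,0],[0,0,0],[0,0,0]],"claw":[0,0,0]}'
```

```text
clock: 4.0
eef_pos: [0.5043, -0.0875, 0.0904]
ee_rot: [3.139, 0.107, 0.001]
contact_force: [-2.9, -0.9, 8.1]
opening: 0.0006
clock: 4.38
eef_pos: [0.5044, -0.0875, 0.0902]
ee_rot: [3.138, 0.106, 0.002]
contact_force: [-9.2, 0.5, 28.8]
opening: 0.0006
```

Strip 5 is rigid: 29 N, no travel. Moving to strip 4.

```bash
python3 -m handwheel '{"delta_pos":[[0,0,-0.008],[0,-0.01,-0.012],[0,-0.035,-0.012],[0,-0.048,-0.012],[0,-0.048,-0.008],[0,-0.048,-0.003],[0,-0.048,-0.002],[0,-0.048,-0.002],[0,-0.048,-0.002]],"delta_rot":[[0,0,0],[0,0,0],[0,0,0],[0,0,0],[0,0,0],[0,0,0],[0,0,0],[0,0,0],[0,0,0]],"claw":[0,0,0,0,0,0,0,0,0]}'
python3 -m handwheel '{"delta_pos":[[0,0,0.001],[0,0,0.002],[0,0,0.002]],"delta_rot":[[0,0,0],[0,0,0],[0,0,0]],"claw":[0,0,0]}'
```

```text
clock: 5.5
eef_pos: [0.5009, -0.0398, 0.0897]
ee_rot: [3.14, 0.106, 0.0]
contact_force: [-0.3, -0.4, -0.2]
opening: 0.0005
clock: 5.88
eef_pos: [0.5009, -0.0396, 0.0877]
ee_rot: [3.14, 0.106, 0.0]
contact_force: [1.1, 0.9, 0.6]
opening: 0.0004
```

At strip 4 the tip is at 87.7 mm with no force, so the surface is lower there and this is the likely catch. Pressing.

```bash
python3 -m handwheel '{"delta_pos":[[0,0,0.002],[0,0,0.004],[0,0,0.006],[0,0,0.0065],[0,0,0.0065],[0,0,0.0065]],"delta_rot":[[0,0,0],[0,0,0],[0,0,0],[0,0,0],[0,0,0],[0,0,0]],"claw":[0,0,0,0,0,0]}'
```

```text
clock: 6.62
eef_pos: [0.501, -0.0397, 0.0822]
ee_rot: [3.139, 0.106, 0.001]
contact_force: [-4.6, -0.8, 16.9]
opening: 0.0003
```

```bash
python3 -m handwheel '{"delta_pos":[[0,0,0],[0,0,0],[0,0,0],[0,0,0],[0,0,0],[0,0,0],[0,0,0],[0,0,0],[0,0,0],[0,0,0]],"delta_rot":[[0,0,0],[0,0,0],[0,0,0],[0,0,0],[0,0,0],[0,0,0],[0,0,0],[0,0,0],[0,0,0],[0,0,0]],"claw":[0,0,0,0,0,0,0,0,0,0]}'
python3 -m handwheel '{"delta_pos":[[0,0,-0.01],[0,0,-0.04],[0,0,-0.08],[0,0,-0.12],[-0.05,0.04,-0.14],[-0.1,0.08,-0.14],[-0.13,0.12,-0.14],[-0.15,0.17,-0.14],[-0.15,0.2,-0.14],[-0.15,0.2,-0.14],[-0.15,0.2,-0.14],[-0.15,0.2,-0.14]],"delta_rot":[[0,0,0],[0,0,0],[0,0,0],[0,0,0],[0,0,0],[0,0,0],[0,0,0],[0,0,0],[0,0,0],[0,0,0],[0,0,0],[0,0,0]],"claw":[0,0,0,0,0,0,0,0,0,0,0,0]}'
python3 - <<'E'
from h import *
save('scene','s3'); 
for t in('drawer_front','balm_pot','tea_light','mug','spice_jar','honey_jar','salt_mill'):
    print(t,[(np.round(d['at'],3),round(d['confidence'],2)) for d in bot.place_of('scene',t)][:2])
save('top','t3')
for t in('balm_pot','tea_light','mug','spice_jar','honey_jar','salt_mill'):
    print(t,[(np.round(d['at'],3),round(d['confidence'],2)) for d in bot.place_of('top',t)][:2])
a=cv2.imread('pics/s3.png')[130:280,240:420];b=cv2.imread('pics/t3.png')[150:290,190:450]
a=cv2.resize(a,(540,450)[:2]);b=cv2.resize(b,(540,290))
cv2.imwrite('pics/z3.png',np.vstack([a[:300],b]))
s=bot.observe();print(s['dq'],s['contact_force'],s['clock'])
E
```

```text
clock: 7.88
eef_pos: [0.501, -0.0397, 0.0822]
ee_rot: [3.139, 0.106, 0.001]
contact_force: [-5.3, -0.6, 17.3]
opening: 0.0003
clock: 9.38
eef_pos: [0.3649, -0.248, 0.221]
ee_rot: [-3.139, -0.11, 0.0]
contact_force: [-0.3, -0.0, -0.2]
opening: 0.0005
drawer_front [(array([0.38 , 0.005, 0.044]), 0.61), (array([ 0.496, -0.031,  0.088]), 0.15)]
balm_pot [(array([ 0.586, -0.065,  0.089]), 0.8)]
tea_light [(array([0.57 , 0.101, 0.087]), 0.5)]
mug [(array([ 0.57 ,  0.254, -0.003]), 0.78)]
spice_jar [(array([ 0.538, -0.177,  0.001]), 0.54)]
honey_jar [(array([ 0.571,  0.253, -0.004]), 0.52)]
salt_mill [(array([ 0.646, -0.184, -0.001]), 0.5)]
balm_pot [(array([ 0.581, -0.067,  0.088]), 0.97)]
tea_light [(array([0.57 , 0.097, 0.089]), 0.63)]
mug [(array([ 0.507, -0.087,  0.091]), 0.73)]
spice_jar [(array([ 0.54 , -0.177,  0.002]), 0.81)]
honey_jar [(array([ 0.586, -0.26 , -0.001]), 0.83), (array([ 0.504, -0.089,  0.089]), 0.25)]
salt_mill [(array([ 0.645, -0.189,  0.005]), 0.83)]
[-0.00090251 -0.00134226 -0.00038058  0.00027601  0.00010376  0.00082982
  0.00014228] [0.92215024 0.24144768 0.21268568] 10.125
```

View pics/z3.png

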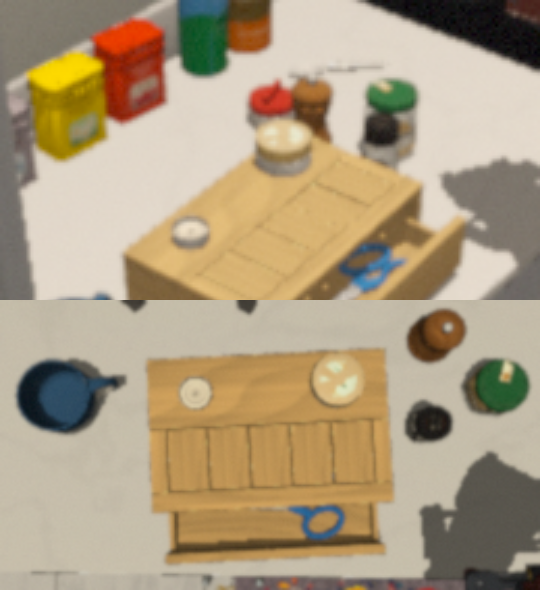

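The drawer is fully out: its front moved from x 0.441 to 0.380, and the blue scissors are visible inside. The pot, tea light, mug and jars haven't moved, and the arm is clear.

```bash
python3 -c "
from plant import bot
print(bot.hand_in())"
```

```text
the job is handed in; nothing more can be done
None
```

The drawer is open and the job is handed in, after about 10 s on the robot's clock; `hand_in` gave no verdict.

- **Finding the catch:** I felt the strips with the shut fingers. Strip 5 was rigid, with 29 N and no travel at 90 mm. Strip 4 lay lower and gave down to 82 mm, so it is the catch. I held it there at about 17 N for just over a second, then lifted the hand away.
- **Drawer:** its front moved from x 0.441 to 0.380, about 61 mm. The scissors are visible inside.
- **Bystanders:** every object was found within a few millimetres of where it started. There were two wrong network reports: the scene camera gave the mug's position for the honey jar, and the top camera put the mug on strip 5. The other camera gave the right position in both cases, and the picture agrees.
- **Arm and catch:** the arm is clear and still, with wrist force about 1 N, which is noise. I could not measure the catch springing back; nothing touches it, and the strips look level in the picture.

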